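Shut and latch the bottle pen gate

TASK

The gate of the small metal bottle pen is held open by its latch bar. Lift the bar out of the hold-open catch by its black ball knob, swing the gate shut over the shut catch, press it gently against its spring bumper and let the bar drop all the way down behind the lip of the shut catch, so that the gate stays latched by itself. Do not ram the bumper, and leave the two bottles in the pen standing where they are.

Things in the scene. Friction and masses are not known exactly. Their poses are not given: they have to be found in the camera images.
- pen: low pen for bottles: aluminium floor plate 4 mm thick, steel rails 72 mm high on three sides, fixed to the table. Origin on the upright hinge axis of its gate, at table level; z up. The inside lies towards its +x (120 mm deep); the shut gate runs from the origin along its -y. Both catches stand 172 mm from the hinge axis. A tall microscope overhangs to the right: come from the robot side
- gate (a joint): angle of the gate on its upright hinge (rad): 0 = along pen -y; latched lies within 0.13 of that; grows as it opens towards pen -x; held open at about 1.15. At angle q it runs from the hinge in pen direction (-sin q, -cos q). Open-work aluminium gate 152 mm long, 10 mm thick, top 70 mm above the table, light friction, about 0.4 kg
- latch_bar (a joint): lift angle of the steel latch bar (rad): 0 = down and level, up to 0.5 as its free end is lifted; falls by its own weight (0.15 kg). Bar 10 mm thick, 12 mm high; pivot on the gate 30 mm from the hinge axis, 80 mm above the table. Down, its underside is 74 mm above the table, 12 mm below the tops of the lips: lift beyond 0.12 to pass over them
- latch_knob (a point): centre of the black ball knob (22 mm) on a stem on the bar: bar down, it is 135 mm from the hinge axis and 108 mm above the table (105 mm out from the bar's pivot, 28 mm above the bar's middle line). Its x is the gate's normal towards the inside of the pen, its -y runs outward along the bar
- bar_tip (a point): free end of the bar, on its middle line, 185 mm from the hinge axis
- bumper: spring bumper on the gate's inner face, rubber head 16 mm wide, 140 mm from the hinge axis, 45 mm above the table; origin in the middle of its front face, x points into the pen. Travel 8 mm; pushes back with 2 N at first, 7 N where the bar just clears the lip, 10 N fully in, then solid. Over 17 N is ramming; pushing at the knob with 8 to 10 N is right
- serum_bottle: small white bottle with a yellow screw cap, 48 mm diameter, 105 mm high, standing in the pen; origin at the middle of its base
- dropper_bottle: brown dropper bottle with a black rubber top, 33 mm diameter, 102 mm high, standing in the pen; origin at the middle of its base
- open_catch_mid (a point): hold-open catch of the pen: two dark steel lips 14 mm apart with the latch bar between them; this point is midway between them at the height of their tops, 86 mm above the table, at gate angle 1.15
- shut_catch_mid (a point): usual place of the top middle (86 mm up) of the shut catch's lip, 8 mm thick along pen x, 18 mm long. The real catch (dark steel lip, back wall, striker block) is clamped up to 18 mm from here along the arc about the hinge and this is not measured, so feel for it: from where the bumper meets the striker the bar needs 6 mm more to clear the lip's inner face and the bumper is solid after 10 mm
There are look-alikes about, which are no part of the job. Leave any purple look-alike of the serum_bottle alone. Leave any purple look-alike of the dropper_bottle alone.

How it is judged:
On the way, in this order (a step that is already met when the one before it is completed fails the run):
1. the bar is lifted clear of the hold-open catch, with the gate still open (value of joint latch_bar above 0.1 rad and value of joint gate above 0.9 rad), for 0.05 s.
2. the gate is shut against its bumper with the bar still up, above the lip (value of joint latch_bar above 0.06 rad and value of joint gate below 0.17 rad and contact force between bumper and anything else above 2 N), for 0.05 s.
At the end, for the whole second after the job is handed in: the gate is shut (angle under 0.17 rad) and at rest, the bar is fully down (under 0.03 rad) behind the lip of the shut catch, so that the latch alone keeps the bumper pressed (over 3 N); the two bottles stand upright (value of joint latch_bar below 0.03 rad and value of joint gate below 0.17 rad and contact force between bumper and anything else above 3 N and velocity of joint gate between -0.05 and 0.05 rad/s and angle between each of serum_bottle, dropper_bottle's own z axis and vertical below 0.1 rad); the robot touches nothing.
It fails at once if the bumper is rammed: more than 17 N on it (contact force between bumper and anything else above 17 N).
It fails at once if a bottle in the pen is knocked or shifted by more than 30 mm (distance of any of serum_bottle, dropper_bottle from where it was at the start of the episode above 0.03 m or angle between any of serum_bottle, dropper_bottle's own z axis and vertical above 0.4 rad).
It also fails if it takes over 58 s, if anything falls off the work surface, if the arm or the gripper's body presses on something with over 40 N, if the wrist force passes 120 N, or if a joint passes its speed limit or range.

ROBOT

A 7-joint arm with a two-finger parallel gripper is mounted at the origin on a cart in front of the work surface, level with it; the furniture and walls round the work are solid. World frame = base frame: x ahead of the robot, y to its left, z up, the work surface at z = 0. Lengths are in m, angles in rad, forces in N, time in s.
With the tool pointing down it reaches from about 0.4 to 0.75 m from the base axis. Payload 19.5 kg.
Tool frame: the origin (TCP) lies midway between the tips of the shut fingers; the grasp point (between the pads) lies 19 mm behind it; z points along the fingers, y is the line along which they close (so a half turn about z gives the same grasp; the last joint's range is limited). The gripper opens to 85 mm and grips with 20 to 120 N. Pads are 22 mm wide; open, the fingers measure 114 mm over their backs; the gripper's body (76 mm by 85 mm) begins 54 mm behind the grasp point. The pads swing forward as they close: fully open they stand 13 mm farther back than shut.
Start: joints at [1.148, 0.707, -0.028, 1.485, 0.022, 0.951, -0.075], TCP at [0.214, -0.534, 0.231] pointing down, gripper open.
Joint ranges: [-2.71, 2.71], [-0.32, 2.16], [-1.57, 1.52], [0, 2.45], [-1.46, 4.6], [0, 2.02], [-2.83, 2.83]. Speed limits (rad/s): [1.89, 1.89, 2.57, 2.57, 3.01, 3.01, 3.01].

INTERFACE

Orientations are given as a 3x3 rotation matrix whose columns are the frame's x, y, z axes.
In Python, from plant import read_state, snapshot, calibration, job_done, boxes_of, masks_of gives the robot as it stands.
- The arm moves only by the tool apply_moves, never from a script. Its arguments are lists of equal length, an entry for each row: "travel": the shift along the tool's x, y, z in units of 4 cm (1.0 is 4 cm), a list of three; "spin": the turn about the tool's z in units of 6 degrees (1.0 is 6 degrees); "hand": the closure, from 0 (fully open) to 1 (shut). In form: {"travel": [[x, y, z], ...], "spin": [spin, ...], "hand": [hand, ...]}. A call has 1 to 20 rows; each row shifts and turns the commanded pose from where the row before left it, along the tool's axes as they then stand; what a row does not reach is not made up. A row lasts 1/12 s, in which the tool goes at most 41.7 mm and 7.16 degrees, less where a joint would pass 70% of its speed; a pose out of reach is approached as far as the arm can. A call with a number of a shift or a turn outside -1 to 1 is refused whole. A call with a gripper value outside its range is refused whole. The fingers move at their own pace and stop on an object; "newtons" is the grip in N (left out, the last holds). Time passes only in rows, so rows that do not move let the fingers close. It gives the time, the measured TCP pose, the force, the opening and the grip force at its end, in the units of the state.
- read_state(): the state, without advancing time (a new reading comes with each control period).
- snapshot(name): name is "side" or "top" or "wrist"; returns the picture (384x512x3 uint8, red, green, blue); there is no depth.
- calibration(name): a dict with "fx", "fy", "cx", "cy" (pixels), "extrinsics" (4x4, takes a point from world to camera coordinates). Camera axes: x right, y up, looking along -z (the intrinsics and any distortion apply to the point x, -y, -z); pixel columns grow to the right and rows downward; lengths in m; the calibration is good to about 2 mm. The wrist camera is an equidistant fisheye: a pixel r from the principal point sees the ray r / f radians off the axis. A picture is of the moment at which its call begins: read the wrist's pose just before it. calibration takes no time and is no camera call; for the wrist camera it gives the pose at the moment of the call.
- job_done(): hands the job in; it is judged then, once.
Trained networks look in the newest picture that a camera, given by its name, has taken for a name from the list of things; names that differ only in an ending like _2 or _b are one class to them, and where a whole thing is asked for, a point or a joint stands for the part that bears it (a point fixed in the world has none). Each returns a list of dicts, best first, with "score" (0 to 1); they miss things now and then, are a little off and sometimes report something else, mostly with a low value. They report only what shows in the picture. A call takes as long as a camera call. They do not tell look-alikes from the thing itself.
- boxes_of(camera, thing): "xy" ([column, row] as shares, 0 to 1, of the picture: columns of its width, rows of its height, amid what is visible of it).
- masks_of(camera, thing): "mask" (384x512 bool, what is visible of it) and "xy" ([column, row] as shares, 0 to 1, of the picture: columns of its width, rows of its height, amid what is visible of it).
The state is a dict: "t": time; "q": joint angles; "joint_vel": joint speeds; "effort": joint torques, N m; "eef_pos": TCP position; "ee_rot": TCP orientation; "ft_force": force on the tool from outside, world axes, zero at the start; "moment": the same for the moment, N m; "gripper_width": finger opening in m; "grasp_force": force on a finger pad.
Only numpy, scipy, OpenCV 4.12 (cv2) and the standard library are available. Lean on these libraries where they do the work, as an engineer would, in place of code of your own. Each camera call takes 0.05 s, during which the arm holds its last target. There are 200 camera calls.

## Working session

There is one attempt and no reset: what is moved stays moved. The work goes in short steps, Python scripts to look and compute and a tool call to move; the robot and the scene stay as the last step left them, time stands still between calls to the robot, and variables do not carry over. Pictures are saved under pics/ and viewed, at most 10 in all, crops included, and the job is handed in when it is done.

Besides the shell and the picture viewer there is one more tool, called after "Request:" as a command line: name --pt "numbers of a row" for each row, then --argument value for the rest. apply_moves: Moves the arm, as the interface text tells. Its arguments: {"type":"object","properties":{"travel":{"type":"array","items":{"type":"array","items":{"type":"number"}}},"spin":{"type":"array","items":{"type":"number"}},"hand":{"type":"array","items":{"type":"number"}},"newtons":{"type":"number"}},"required":["travel","spin","hand"]}

```bash
ls; mkdir -p pics
cat > h.py <<'E'
import numpy as np,cv2
from plant import *
def save(n,f):
    im=snapshot(n); cv2.imwrite('pics/'+f,im[:,:,::-1]); return im
def ray(n,xy,c=None):
    c=c or calibration(n); u=xy[0]*512;v=xy[1]*384
    x=(u-c['cx'])/c['fx'];y=(v-c['cy'])/c['fy']
    if n=='wrist':
        r=np.hypot(x,y); s=np.sin(r)/r if r>1e-9 else 1; d=np.array([x*s,-y*s,-np.cos(r)])
    else: d=np.array([x,-y,-1.])
    E=np.array(c['extrinsics']);R=E[:3,:3]
    d=R.T@d; return -R.T@E[:3,3], d/np.linalg.norm(d)
def tri(rs):
    A=0;b=0
    for o,d in rs:
        P=np.eye(3)-np.outer(d,d);A=A+P;b=b+P@o
    p=np.linalg.solve(A,b); return p,[np.linalg.norm((np.eye(3)-np.outer(d,d))@(p-o)) for o,d in rs]
def atz(r,z): o,d=r; return o+d*(z-o[2])/d[2]
def proj(n,p,c=None):
    c=c or calibration(n);E=np.array(c['extrinsics']);q=E[:3,:3]@p+E[:3,3]
    x,y,z=q[0],-q[1],-q[2]
    if n=='wrist':
        r=np.hypot(x,y);t=np.arctan2(r,z);x,y=x/r*t,y/r*t
    else: x,y=x/z,y/z
    return np.array([c['cx']+c['fx']*x,c['cy']+c['fy']*y])
E
python3 - <<'E'
from h import *
np.set_printoptions(precision=4,suppress=True)
s=read_state();print(s['t'],s['eef_pos'],s['ee_rot'],s['ft_force'])
print({k:v for k,v in calibration('side').items()})
ims=[]
for n in('side','top','wrist'):
    ims.append(save(n,n+'0.png'))
    for t in('latch_knob','bar_tip','bumper','serum_bottle','dropper_bottle','gate','pen'):
        for b in boxes_of(n,t)[:3]:
            xy=b['xy'];print(n,t,round(b['score'],2),np.round([xy[0]*512,xy[1]*384],1),atz(ray(n,xy),.108 if 'knob' in t else .08))
E
```

```text
pics
0.0 [ 0.2136 -0.5336  0.2309] [[ 0.9284  0.3717 -0.0004]
 [ 0.3717 -0.9284  0.001 ]
 [-0.     -0.001  -1.    ]] [ 0.0215 -0.4759 -0.0774]
{'fx': 458.90061428543163, 'fy': 458.90061428543163, 'cx': 255.18860184016265, 'cy': 194.26971179812446, 'extrinsics': array([[-0.8081, -0.5888,  0.0154,  0.5107],
       [ 0.343 , -0.4492,  0.8249, -0.2244],
       [-0.4788,  0.672 ,  0.565 , -0.796 ],
       [ 0.    ,  0.    ,  0.    ,  1.    ]])}
side latch_knob 0.85 [281.9 241.8] [0.4251 0.2077 0.108 ]
side bar_tip 0.73 [281.6 241.1] [0.4438 0.1779 0.08  ]
side serum_bottle 0.96 [221.  164.1] [0.7087 0.032  0.08  ]
side serum_bottle 0.82 [208.8 213.5] [0.6055 0.1946 0.08  ]
side dropper_bottle 0.96 [341.2 220.2] [0.3853 0.0545 0.08  ]
side dropper_bottle 0.76 [236.  207.7] [0.5747 0.1466 0.08  ]
side gate 0.95 [267.6 247.8] [0.4537 0.2087 0.08  ]
side pen 0.58 [250.  243.5] [0.4861 0.2183 0.08  ]
top latch_knob 0.62 [211.5 259. ] [0.4398 0.1869 0.108 ]
top bar_tip 0.6 [213.7 254. ] [0.4489 0.1861 0.08  ]
top bumper 0.46 [227.1 265.6] [0.4255 0.1588 0.08  ]
top bumper 0.35 [220.4 166.3] [0.6293 0.1734 0.08  ]
top serum_bottle 0.83 [304.  116.7] [ 0.7338 -0.0022  0.08  ]
top serum_bottle 0.55 [222.1 169.1] [0.6234 0.1699 0.08  ]
top dropper_bottle 0.53 [303.7 272.2] [0.4116 0.0047 0.08  ]
top dropper_bottle 0.47 [249.3 177.2] [0.6059 0.1134 0.08  ]
top gate 0.95 [210.2 245.8] [0.4655 0.1934 0.08  ]
top gate 0.56 [213.6 253.2] [0.4505 0.1863 0.08  ]
top pen 0.86 [236.3 195. ] [0.569  0.1404 0.08  ]
```

Run:
```python
import cv2,numpy as np
a=cv2.imread('pics/side0.png')[100:340,130:390];b=cv2.imread('pics/top0.png')[90:330,150:350]
a=cv2.resize(a,None,fx=1.7,fy=1.7*1.0);b=cv2.resize(b,(340,408))
cv2.imwrite('pics/v1.png',np.hstack([a,b]))
```

```text
(no output)
```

View pics/v1.png

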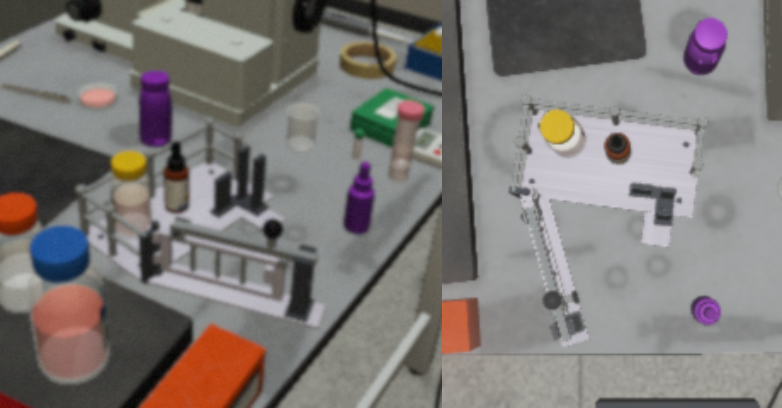

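The picture shows the knob at about top (215,266) and side (290,235). The hinge is at about top (198,204), and the shut catch is on the right of the pen front. I'll enlarge it for precise pixels.

Run:
```python
from h import *
a=cv2.imread('pics/side0.png')[170:295,205:330];b=cv2.imread('pics/top0.png')[185:305,180:300]
a=cv2.resize(a,(400,400),interpolation=2);b=cv2.resize(b,(400,400),interpolation=2)
for im,(u0,v0,w) in((a,(205,170,125)),(b,(180,185,120))):
    for k in range(0,w,20):
        p=int(k*400/w);cv2.line(im,(p,0),(p,5),(0,0,255),1);cv2.line(im,(0,p),(5,p),(0,0,255),1)
cv2.imwrite('pics/v2.png',np.hstack([a,b]))
```

```text
(no output)
```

View pics/v2.png

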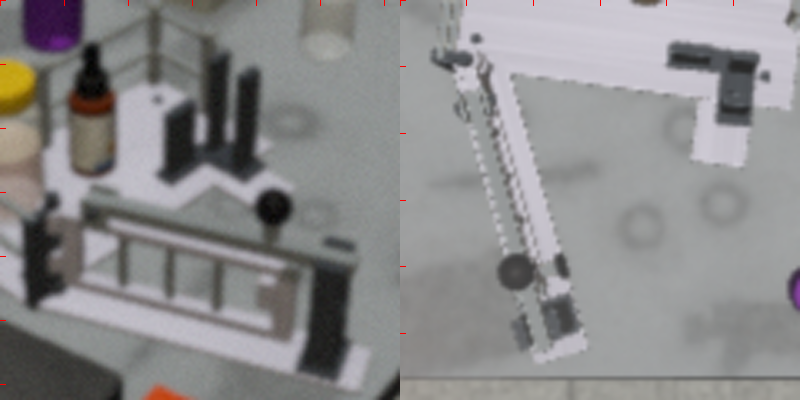

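The knob is at side (290.3,234.7) and top (214.8,266.3). The bar tip is at side ≈(316,250.5) and top ≈(220,282), and the hinge post is at top ≈(195,202).

Run:
```python
from h import *
np.set_printoptions(precision=4,suppress=True)
T=lambda s,t: tri([ray('side',np.array(s)/[512,384]),ray('top',np.array(t)/[512,384])])
k,e=T((290.3,234.7),(214.8,266.3));print('knob',k,e)
k,e=T((290.3,234.7),(214.8,266.3))
print('tip',T((316,250.5),(220,282)))
def S(n,u,v,z):return atz(ray(n,np.array([u,v])/[512,384]),z)
# plate edge (z=.004) front: top crop (510,75)->..., (790,107)
a=S('top',180+110*.3,185+75*.3,.004);b=S('top',180+390*.3,185+107*.3,.004);d=b-a;print('front edge',a,b,np.degrees(np.arctan2(d[1],d[0])))
print('hinge top@.085',S('top',180+52*.3,185+58*.3,.085),'side hinge base@.004',S('side',205+38*.3125,170+300*.3125,.004))
print('side pivot',S('side',205+100*.3125,170+200*.3125,.083))
print('shutcatch side tops:',[S('side',205+x*.3125,170+y*.3125,.086) for x,y in((180,105),(217,58),(248,72))])
print('shutcatch top:',[S('top',180+x*.3,185+y*.3,.086) for x,y in((290,55),(340,60),(335,115))])
print('sideknob@.108',S('side',290.3,234.7,.108),S('top',214.8,266.3,.108))
# optimise pen pose: hinge x,y,yaw
from scipy.optimize import least_squares
q=1.15
def pt(p,r,z):
    c,s=np.cos(p[2]),np.sin(p[2]);g=np.array([-np.sin(q),-np.cos(q)])*r
    return np.array([p[0]+c*g[0]-s*g[1],p[1]+s*g[0]+c*g[1],z])
obs=[('side',135,.108,(290.3,234.7)),('top',135,.108,(214.8,266.3)),('side',185,.080,(316,251)),('side',30,.083,(237,232.5)),('top',0,.085,(195.6,202.4))]
f=lambda p:np.concatenate([(proj(n,pt(p,r,z))-o) for n,r,z,o in obs])
r=least_squares(f,[.58,.22,-.8]);print(r.x,np.degrees(r.x[2]),r.fun.reshape(-1,2))
```

```text
knob [0.4253 0.1804 0.106 ] [np.float64(0.0002685158178937063), np.float64(0.0002685158178935077)]
tip (array([0.386 , 0.1691, 0.0827]), [np.float64(0.008206663091878367), np.float64(0.008206663091878359)])
front edge [0.5505 0.1979 0.004 ] [0.5276 0.0105 0.004 ] -96.96108043082151
hinge top@.085 [0.5538 0.2234 0.085 ] side hinge base@.004 [0.5541 0.2347 0.004 ]
side pivot [0.5233 0.2115 0.083 ]
shutcatch side tops: [array([0.5391, 0.1087, 0.086 ]), array([0.5508, 0.0498, 0.086 ]), array([0.5253, 0.0512, 0.086 ])]
shutcatch top: [array([0.5544, 0.0772, 0.086 ]), array([0.5511, 0.0467, 0.086 ]), array([0.5175, 0.0502, 0.086 ])]
sideknob@.108 [0.4239 0.1824 0.108 ] [0.4257 0.1803 0.108 ]
[ 0.5382  0.3248 -0.5002] -28.659384867062087 [[ -697.9103  -371.2029]
 [  317.5133 -3687.0661]
 [ -721.962   -386.5225]
 [ -668.9228  -385.386 ]
 [  -49.5634     7.9998]]
```

```bash
python3 - <<'E'
from h import *
np.set_printoptions(precision=4,suppress=True)
from scipy.optimize import least_squares
q=1.15
def pt(p,r,z):
    c,s=np.cos(p[2]),np.sin(p[2]);g=np.array([-np.sin(q),-np.cos(q)])*r
    return np.array([p[0]+c*g[0]-s*g[1],p[1]+s*g[0]+c*g[1],z])
obs=[('side',135,.108,(290.3,234.7)),('top',135,.108,(214.8,266.3)),('side',185,.083,(316,251)),('side',30,.083,(237,232.5)),('top',0,.085,(195.6,202.4))]
f=lambda p:np.concatenate([(proj(n,pt(p,r,z))-o) for n,r,z,o in obs])
r=least_squares(f,[.554,.22,-.12],loss='soft_l1');print(r.x,np.degrees(r.x[2]),r.fun.reshape(-1,2)); print(pt(r.x,135,.108))
# tool-frame waypoint deltas (units 4cm)
R=np.array(read_state()['ee_rot']);p=np.array(read_state()['eef_pos'])
W=[p,[.40,-.22,.231],[.4253,.1804,.16]]
for a,b in zip(W,W[1:]): print((R.T@(np.array(b)-a))/.04)
E
python3 - <<'E'
import cv2,numpy as np
a=cv2.imread('pics/side0.png');b=cv2.imread('pics/top0.png')
cv2.imwrite('pics/v3.png',np.hstack([a[:,:400],b[:,100:500]]))
E
```

```text
[ 0.5538  0.2235 -0.5111] -29.284470277525266 [[ -684.1711  -370.8977]
 [  355.2017 -3692.0267]
 [ -708.0044  -386.2067]
 [ -658.0184  -385.0113]
 [   -0.0736    -0.    ]]
[-133.896    12.3993    0.108 ]
[ 7.2395 -5.5521  0.007 ]
[ 4.3072 -9.0579  1.7758]
```

View pics/v3.png

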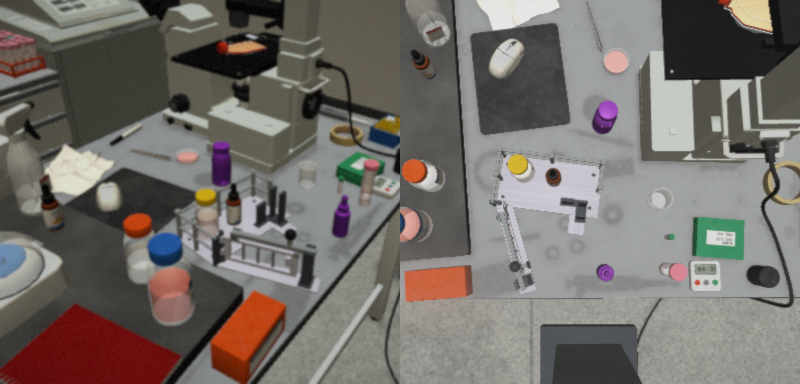

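The top view shows clear table from the start side to the knob, with the microscope at x>0.6 and y<−0.1. A direct path stays clear of it.

Request:
apply_moves --pt "0.3 -0.23 0" --pt "0.6 -0.46 0" --pt "0.6 -0.46 0" --pt "0.6 -0.46 0" --pt "0.6 -0.46 0" --pt "0.6 -0.46 0" --pt "0.6 -0.46 0" --pt "0.6 -0.46 0" --pt "0.6 -0.46 0" --pt "0.6 -0.46 0" --pt "0.6 -0.46 0" --pt "0.6 -0.46 0" --pt "0.34 -0.26 0" --spin '[0, 0, 0, 0, 0, 0, 0, 0, 0, 0, 0, 0, 0]' --hand '[0, 0, 0, 0, 0, 0, 0, 0, 0, 0, 0, 0, 0]'

```text
t: 2.28
eef_pos: [0.4015, -0.2172, 0.2314]
ee_rot: [[0.927, 0.374, 0.001], [0.374, -0.927, 0.001], [0.001, -0.001, -1.0]]
ft_force: [0.6, -0.0, 0.2]
gripper_width: 0.0854
grasp_force: 0.0
```

```bash
cat > pen.py <<'E'
from h import *
from scipy.optimize import least_squares
np.set_printoptions(precision=4,suppress=True)
def pt(p,r,z,q=1.15):
    c,s=np.cos(p[2]),np.sin(p[2]);g=np.array([-np.sin(q),-np.cos(q)])*r
    return np.array([p[0]+c*g[0]-s*g[1],p[1]+s*g[0]+c*g[1],z])
E
python3 - <<'E'
from pen import *
obs=[('side',.135,.108,(290.3,234.7)),('top',.135,.108,(214.8,266.3)),('side',.185,.083,(316,251)),('side',.03,.083,(237,232.5)),('top',0,.085,(195.6,202.4))]
f=lambda p:np.concatenate([(proj(n,pt(p,r,z))-o) for n,r,z,o in obs])
r=least_squares(f,[.554,.22,-.12],loss='soft_l1');print(r.x,np.degrees(r.x[2]),f(r.x).reshape(-1,2)); print(pt(r.x,.135,.108))
s=read_state();R=np.array(s['ee_rot']);p=np.array(s['eef_pos']);print(s['t'],p)
print(R.T@(np.array([.4253,.1804,.16])-p)/.04, s['q'])
E
```

```text
[ 0.5535  0.2223 -0.1106] -6.338468493605194 [[-0.067  -0.5886]
 [-0.3868  0.4071]
 [ 0.565  -0.086 ]
 [-1.9862  0.1161]
 [ 0.5213  0.1637]]
[0.4249 0.1811 0.108 ]
2.2833 [ 0.4015 -0.2172  0.2314]
[ 4.2683 -8.9957  1.7934] [ 0.4086  0.5378  0.0297  1.896  -0.025   0.708  -0.7342]
```

Request:
apply_moves --pt "0.17 -0.35 0" --pt "0.34 -0.72 0.1" --pt "0.34 -0.72 0.1" --pt "0.34 -0.72 0.1" --pt "0.34 -0.72 0.1" --pt "0.34 -0.72 0.1" --pt "0.34 -0.72 0.1" --pt "0.34 -0.72 0.1" --pt "0.34 -0.72 0.1" --pt "0.34 -0.72 0.1" --pt "0.34 -0.72 0.2" --pt "0.34 -0.72 0.3" --pt "0.34 -0.72 0.3" --pt "0 0 0.1" --pt "0 0 0" --spin '[0, 0, 0, 0, 0, 0, 0, 0.2, 0.2, 0.2, 0.2, 0, 0, 0, 0]' --hand '[0, 0, 0, 0, 0, 0, 0, 0, 0, 0, 0, 0, 0, 0, 0]'

```text
t: 3.53
eef_pos: [0.433, 0.1773, 0.1583]
ee_rot: [[0.955, 0.295, -0.001], [0.295, -0.955, -0.0], [-0.001, -0.0, -1.0]]
ft_force: [-0.1, -1.0, -0.1]
gripper_width: 0.0851
grasp_force: 0.0
```

Run:
```python
from pen import *
s=read_state();R=np.array(s['ee_rot']);p=np.array(s['eef_pos']);print(s['t'],p,s['q'])
c=calibration('wrist');im=save('wrist','w1.png')
k=np.array([.4249,.1807,.108]);print('proj knob',proj('wrist',k,c),'tip',proj('wrist',pt([.5535,.2223,-.1106],.185,.08),c))
for b in boxes_of('wrist','latch_knob'):print(b['score'],np.array(b['xy'])*[512,384],atz(ray('wrist',b['xy'],c),.108))
print(R.T@(k-p)/.04,R)
```

```text
3.5333 [0.433  0.1773 0.1583] [-0.5358  0.6804  0.1381  1.9576 -0.1768  0.5163 -1.545 ]
proj knob [251.9338 221.6091] tip [253.482  261.7417]
0.72 [256.512  166.3872] [0.4639 0.1892 0.108 ]
[-0.1675 -0.1402  1.2583] [[ 0.9554  0.2952 -0.0013]
 [ 0.2952 -0.9554 -0.0003]
 [-0.0014 -0.0001 -1.    ]]
```

View pics/w1.png

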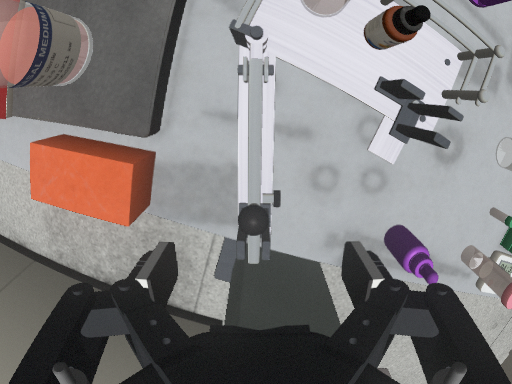

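The wrist view shows the knob at (255,220), centred between the open fingers. The bar runs vertically in the image, so it's aligned with the tool. Next I descend and grip.

Request:
apply_moves --pt "-0.07 -0.05 0.05" --pt "-0.07 -0.05 0.2" --pt "0 0 0.25" --pt "0 0 0.25" --pt "0 0 0.25" --pt "0 0 0.25" --pt "0 0 0.25" --pt "0 0 0.2" --pt "0 0 0.03" --pt "0 0 0" --pt "0 0 0" --pt "0 0 0" --pt "0 0 0" --pt "0 0 0" --pt "0 0 0" --pt "0 0 0" --pt "0 0 0" --pt "0 0 0" --pt "0 0 0" --spin '[0, 0, 0, 0, 0, 0, 0, 0, 0, 0, 0, 0, 0, 0, 0, 0, 0, 0, 0]' --hand '[0, 0, 0, 0, 0, 0, 0, 0, 0, 0, 0.2, 0.4, 0.6, 0.7, 0.8, 0.9, 1, 1, 1]' --newtons 30

```text
t: 5.22
eef_pos: [0.4269, 0.1787, 0.0903]
ee_rot: [[0.956, 0.293, 0.0], [0.293, -0.956, 0.001], [0.0, -0.001, -1.0]]
ft_force: [-1.1, 3.3, 5.0]
gripper_width: 0.0199
grasp_force: 29.1
```

Run:
```python
from pen import *
s=read_state();print(s['t'],s['gripper_width'],s['grasp_force'],s['ft_force'],s['moment'])
save('wrist','w2.png')
```

```text
5.2167 0.019932925710865777 29.089431166648865 [-1.1227  3.3119  5.0148] [0.6889 0.4176 0.044 ]
```

View pics/w2.png

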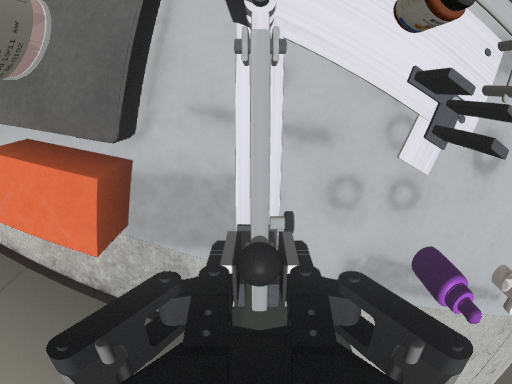

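The fingers hold the knob, but the width of 19.9 mm (ball 22 mm) and the upward force suggest they're above its equator. I'll regrip 4 mm lower.

Request:
apply_moves --pt "0 0 0" --pt "0 0 0" --pt "0 0 0.05" --pt "0 0 0.05" --pt "0 0 0" --pt "0 0 0" --pt "0 0 0" --pt "0 0 0" --pt "0 0 0" --pt "0 0 0" --spin '[0, 0, 0, 0, 0, 0, 0, 0, 0, 0]' --hand '[0.6, 0.5, 0.5, 0.5, 0.6, 0.7, 0.8, 0.9, 1, 1]' --newtons 30

```text
t: 6.1
eef_pos: [0.4268, 0.1786, 0.0862]
ee_rot: [[0.956, 0.293, -0.0], [0.293, -0.956, 0.0], [-0.0, -0.001, -1.0]]
ft_force: [-3.0, 5.3, 1.5]
gripper_width: 0.0201
grasp_force: 29.3
```

Request:
apply_moves --pt "0 -0.03 0" --pt "0.019 0 -0.065" --pt "0.019 0 -0.065" --pt "0.022 0 -0.064" --pt "0.023 0 -0.064" --pt "0.025 0 -0.063" --pt "0.026 0 -0.063" --pt "0.028 0 -0.062" --pt "0.029 0 -0.061" --pt "0 0 0" --spin '[0, 0, 0, 0, 0, 0, 0, 0, 0, 0]' --hand '[1, 1, 1, 1, 1, 1, 1, 1, 1, 1]'

```text
t: 6.93
eef_pos: [0.4341, 0.1817, 0.1068]
ee_rot: [[0.956, 0.293, 0.0], [0.293, -0.956, 0.0], [0.0, -0.0, -1.0]]
ft_force: [-1.7, -0.9, -1.9]
gripper_width: 0.02
grasp_force: 29.4
```

Run:
```python
from pen import *
s=read_state();print(s['t'],s['gripper_width'],s['grasp_force'],s['ft_force'],s['moment'])
a=save('side','s2.png')
c=a[140:300,200:360];w=save('wrist','w3.png')
cv2.imwrite('pics/v4.png',np.hstack([cv2.resize(c,(384,384)),w[:,150:512]])[:,:,::-1])
```

```text
6.9333 0.019950302746389478 29.369500279426575 [-1.6996 -0.8759 -1.8763] [-0.0706  0.2842 -0.0199]
```

View pics/v4.png

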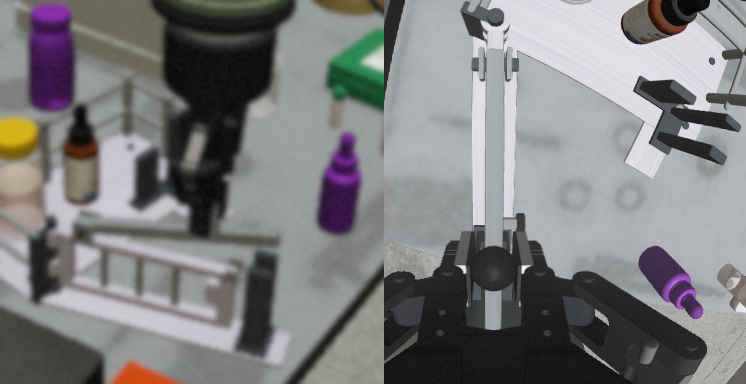

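The side view shows the bar raised clear of the hold-open catch, with the knob held. Next I swing along the arc, stopping short of contact.

Request:
apply_moves --pt "0.001 0.083 0" --pt "0.004 0.166 0" --pt "0.004 0.166 0" --pt "0.004 0.166 0" --pt "0.004 0.166 0" --pt "0.004 0.166 0" --pt "0.004 0.166 0" --pt "0.004 0.166 0" --pt "0.004 0.166 0" --spin '[-0.25, -0.5, -0.5, -0.5, -0.5, -0.5, -0.5, -0.5, -0.5]' --hand '[1, 1, 1, 1, 1, 1, 1, 1, 1]'

```text
t: 7.78
eef_pos: [0.4617, 0.1323, 0.1063]
ee_rot: [[0.734, 0.679, -0.001], [0.679, -0.734, -0.0], [-0.001, -0.0, -1.0]]
ft_force: [-1.4, 0.2, -1.0]
gripper_width: 0.02
grasp_force: 29.4
```

```bash
cat > st.py <<'E'
from pen import *
s=read_state();R=np.array(s['ee_rot']);p=np.array(s['eef_pos']);H=np.array([.5535,.2223])
d=p[:2]-H;c,sn=np.cos(-.1106),np.sin(-.1106);dp=np.array([c*d[0]+sn*d[1],-sn*d[0]+c*d[1]])
x=R[:2,0];xp=np.array([c*x[0]+sn*x[1],-sn*x[0]+c*x[1]])
print(s['t'],'z',p[2],'r',np.hypot(*dp),'q',np.arctan2(-dp[0],-dp[1]),'qtool',np.arctan2(xp[0],xp[1]),'Ftool',R.T@np.array(s['ft_force']),'M',R.T@np.array(s['moment']),'w',s['gripper_width'])
E
python3 st.py
```

```text
7.7833 z 0.10626056944516231 r 0.12860328384841532 q 0.6848810394829452 qtool 0.7143235978687394 Ftool [-0.9162 -1.0559  0.9808] M [ 0.126  -0.3509 -0.0209] w 0.019969025947464022
```

Request:
apply_moves --pt "0.004 0.166 0" --pt "0.004 0.166 0" --pt "0.004 0.166 0" --pt "0.004 0.166 0" --pt "0.004 0.166 0" --pt "0.004 0.166 0" --pt "0.003 0.132 0" --pt "0.002 0.1 0" --pt "0.002 0.066 0" --pt "0 0 0" --pt "0 0 0" --spin '[-0.5, -0.5, -0.5, -0.5, -0.5, -0.5, -0.4, -0.3, -0.2, 0, 0]' --hand '[1, 1, 1, 1, 1, 1, 1, 1, 1, 1, 1]'

```text
t: 8.7
eef_pos: [0.5031, 0.1021, 0.1063]
ee_rot: [[0.408, 0.913, -0.001], [0.913, -0.408, -0.001], [-0.001, -0.0, -1.0]]
ft_force: [-3.0, -5.3, 1.1]
gripper_width: 0.0197
grasp_force: 29.6
```

```bash
python3 st.py
python3 - <<'E'
from pen import *
a=save('side','s3.png')
c=a[120:280,180:340];w=save('wrist','w4.png');t=save('top','t4.png')
cv2.imwrite('pics/v5.png',np.hstack([cv2.resize(c,(384,384)),w[:,150:512]])[:,:,::-1])
E
```

```text
8.7 z 0.10627470318095121 r 0.13031476876897477 q 0.2865666889342648 qtool 0.31000297100531066 Ftool [-6.1022 -0.6061 -1.0498] M [-0.027  -1.4069 -0.012 ] w 0.01973731859666696
```

View pics/v5.png

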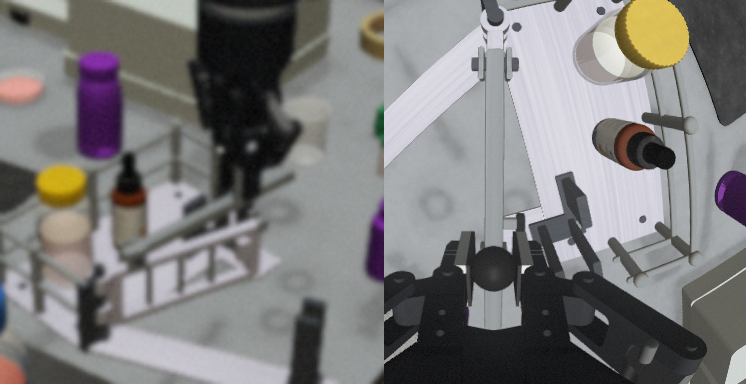

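The wrist view shows the bar still above everything and aligned with the tool, and the bottles are untouched. I'll relieve the radial force, then feel forward.

Request:
apply_moves --pt "-0.02 0.04 0" --pt "-0.02 0.04 0" --pt "-0.01 0.04 0" --pt "0 0.04 0" --pt "0 0 0" --pt "0 0 0" --spin '[-0.12, -0.12, -0.12, -0.12, 0, 0]' --hand '[1, 1, 1, 1, 1, 1]'

```text
t: 9.35
eef_pos: [0.509, 0.0994, 0.1064]
ee_rot: [[0.36, 0.933, 0.001], [0.933, -0.36, 0.002], [0.002, 0.001, -1.0]]
ft_force: [2.4, 5.0, -4.9]
gripper_width: 0.0199
grasp_force: 29.5
```

```bash
python3 st.py
```

```text
9.35 z 0.10639266903660688 r 0.13068837765933847 q 0.23684191858444287 qtool 0.2580514921068497 Ftool [5.5014 0.401  4.8931] M [-0.0642  0.9833  0.021 ] w 0.019859695928635072
```

Request:
apply_moves --pt "0.02 0.04 0" --pt "0.0 0.04 0" --pt "0.0 0.04 0" --pt "0 0.03 0" --pt "0 0 0" --pt "0 0 0" --spin '[-0.12, -0.12, -0.12, -0.1, 0, 0]' --hand '[1, 1, 1, 1, 1, 1]'

```text
t: 9.85
eef_pos: [0.5145, 0.0974, 0.1064]
ee_rot: [[0.316, 0.949, 0.0], [0.949, -0.316, 0.0], [0.001, 0.0, -1.0]]
ft_force: [1.3, 3.9, -3.9]
gripper_width: 0.0199
grasp_force: 29.6
```

```bash
python3 st.py
```

```text
9.85 z 0.10638388155735634 r 0.13083785760831926 q 0.19185409215265903 qtool 0.21126474936715894 Ftool [ 4.118  -0.0486  3.8585] M [-0.1248  0.696   0.0291] w 0.019851483679564078
```

Request:
apply_moves --pt "0.015 0.04 0" --pt "0.0 0.04 0" --pt "0.0 0.03 0" --pt "0 0 0" --pt "0 0 0" --spin '[-0.12, -0.12, -0.1, 0, 0]' --hand '[1, 1, 1, 1, 1]'

```text
t: 10.27
eef_pos: [0.5187, 0.0962, 0.1064]
ee_rot: [[0.283, 0.959, -0.0], [0.959, -0.283, -0.0], [-0.0, -0.0, -1.0]]
ft_force: [-1.2, -1.8, -1.7]
gripper_width: 0.0197
grasp_force: 29.7
```

```bash
python3 st.py
```

```text
10.2667 z 0.10639983931070007 r 0.13082515717871743 q 0.15825453289070884 qtool 0.17597882503113985 Ftool [-2.0341 -0.6688  1.6658] M [-0.0904 -0.4985  0.0341] w 0.01965747349967756
```

Request:
apply_moves --pt "-0.005 0.04 0" --pt "0.0 0.04 0" --pt "0.0 0.02 0" --pt "0 0 0" --pt "0 0 0" --spin '[-0.12, -0.12, -0.06, 0, 0]' --hand '[1, 1, 1, 1, 1]'

```text
t: 10.68
eef_pos: [0.5225, 0.0951, 0.1064]
ee_rot: [[0.252, 0.968, -0.0], [0.968, -0.252, 0.0], [-0.0, -0.0, -1.0]]
ft_force: [0.2, -2.0, -0.7]
gripper_width: 0.02
grasp_force: 29.7
```

```bash
python3 st.py
```

```text
10.6833 z 0.10636696955106162 r 0.1308999843877293 q 0.12818489447734274 qtool 0.14443167691319614 Ftool [-1.9206  0.6669  0.7339] M [-0.065  -0.585   0.0282] w 0.02003941569011177
```

Request:
apply_moves --pt "-0.005 0.04 0" --pt "0.0 0.04 0" --pt "0.0 0.02 0" --pt "0 0 0" --pt "0 0 0" --spin '[-0.12, -0.12, -0.06, 0, 0]' --hand '[1, 1, 1, 1, 1]'

```text
t: 11.1
eef_pos: [0.5264, 0.0941, 0.1064]
ee_rot: [[0.222, 0.975, 0.0], [0.975, -0.222, 0.0], [0.0, -0.0, -1.0]]
ft_force: [-0.0, -1.4, -1.4]
gripper_width: 0.0197
grasp_force: 29.7
```

```bash
python3 st.py
```

```text
11.1 z 0.10638338762250153 r 0.13105934543687248 q 0.09759042261393713 qtool 0.11291006746911193 Ftool [-1.4056  0.2709  1.3758] M [-0.0727 -0.326   0.0138] w 0.01974076153320901
```

Request:
apply_moves --pt "-0.003 0.04 0" --pt "0.0 0.04 0" --pt "0.0 0.03 0" --pt "0 0 0" --pt "0 0 0" --spin '[-0.12, -0.12, -0.09, 0, 0]' --hand '[1, 1, 1, 1, 1]'

```text
t: 11.52
eef_pos: [0.5307, 0.0931, 0.1064]
ee_rot: [[0.188, 0.982, 0.0], [0.982, -0.188, 0.0], [0.0, -0.0, -1.0]]
ft_force: [1.3, 0.4, -2.7]
gripper_width: 0.0199
grasp_force: 29.7
```

```bash
python3 st.py
```

```text
11.5167 z 0.1063562667720265 r 0.13120791735133572 q 0.06397659973280169 qtool 0.07821741449745144 Ftool [0.6127 1.2548 2.747 ] M [-0.1049  0.0339  0.0318] w 0.01989112894019371
```

Request:
apply_moves --pt "0.003 0.04 0" --pt "0.0 0.04 0" --pt "0.0 0.02 0" --pt "0 0 0" --pt "0 0 0" --spin '[-0.12, -0.12, -0.06, 0, 0]' --hand '[1, 1, 1, 1, 1]'

```text
t: 11.93
eef_pos: [0.5346, 0.0923, 0.1064]
ee_rot: [[0.157, 0.988, 0.0], [0.988, -0.157, 0.0], [0.0, -0.0, -1.0]]
ft_force: [0.4, -0.3, -2.6]
gripper_width: 0.0199
grasp_force: 29.7
```

```bash
python3 st.py
python3 - <<'E'
from pen import *
a=save('side','s5.png');c=a[120:280,180:340];w=save('wrist','w6.png')
cv2.imwrite('pics/v6.png',np.hstack([cv2.resize(c,(384,384)),w[:,150:512]])[:,:,::-1])
E
```

```text
11.9333 z 0.10637771001035536 r 0.13131455722439028 q 0.033502582268425694 qtool 0.0470849923618721 Ftool [-0.2035  0.4762  2.5714] M [-0.1012 -0.1588  0.0313] w 0.01988300855613669
```

View pics/v6.png

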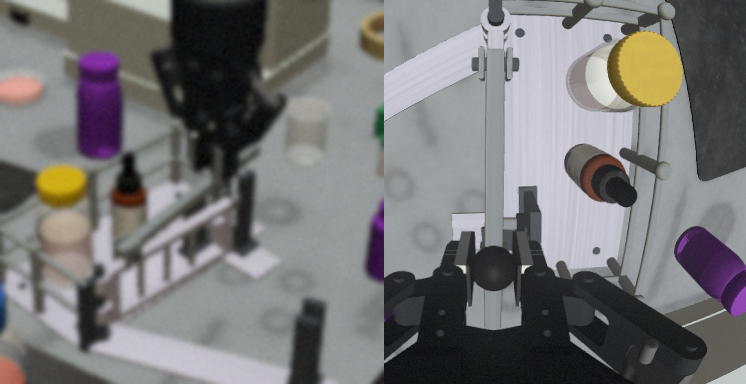

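The wrist view shows the bumper head at about (517,228), almost touching the striker at (528,215), with the bar above the lip.

Request:
apply_moves --pt "0.001 0.03 0" --pt "0.0 0.03 0" --pt "0.0 0.02 0" --pt "0 0 0" --pt "0 0 0" --spin '[-0.09, -0.09, -0.06, 0, 0]' --hand '[1, 1, 1, 1, 1]'

```text
t: 12.45
eef_pos: [0.5375, 0.0919, 0.1063]
ee_rot: [[0.132, 0.991, -0.001], [0.991, -0.132, -0.0], [-0.0, -0.001, -1.0]]
ft_force: [-2.8, -1.6, -1.7]
gripper_width: 0.0197
grasp_force: 29.7
```

```bash
python3 st.py
```

```text
12.45 z 0.10630413276571382 r 0.13140125744494943 q 0.011156379801254043 qtool 0.021819255490351866 Ftool [-1.9632 -2.6021  1.6923] M [ 0.4547 -0.3907 -0.0158] w 0.019707484052072975
```

Contact: Fy is about −3 N. Now press in gently.

Request:
apply_moves --pt "0.001 0.03 0" --pt "0.0 0.03 0" --pt "0.0 0.02 0" --pt "0 0 0" --pt "0 0 0" --spin '[-0.09, -0.09, -0.06, 0, 0]' --hand '[1, 1, 1, 1, 1]'

```text
t: 12.87
eef_pos: [0.5405, 0.0915, 0.1062]
ee_rot: [[0.106, 0.994, -0.001], [0.994, -0.106, -0.0], [-0.0, -0.001, -1.0]]
ft_force: [-5.4, -1.6, -0.7]
gripper_width: 0.02
grasp_force: 29.8
```

```bash
python3 st.py
```

```text
12.8667 z 0.10623501016696042 r 0.13146646982883772 q -0.011764096607498256 qtool -0.003994654451082749 Ftool [-2.1762 -5.236   0.7154] M [ 1.0053 -0.4866  0.0537] w 0.01999187006934545
```

Request:
apply_moves --pt "0.0 0.03 0" --pt "0.0 0.03 0" --pt "0.0 0.03 0" --pt "0 0 0" --pt "0 0 0" --spin '[-0.09, -0.09, -0.09, 0, 0]' --hand '[1, 1, 1, 1, 1]'

```text
t: 13.28
eef_pos: [0.5435, 0.0911, 0.1061]
ee_rot: [[0.078, 0.997, -0.003], [0.997, -0.078, -0.0], [-0.001, -0.003, -1.0]]
ft_force: [-9.7, -1.6, -0.6]
gripper_width: 0.0196
grasp_force: 30.0
```

```bash
python3 st.py
```

```text
13.2833 z 0.10606404368030871 r 0.1315975762457873 q -0.03468900713582676 qtool -0.03230747724035622 Ftool [-2.3747 -9.5118  0.6609] M [ 1.8251 -0.5189  0.1639] w 0.01955435469175959
```

Request:
apply_moves --pt "-0.029 0 0.061" --pt "-0.028 0 0.062" --pt "-0.026 0 0.063" --pt "-0.025 0 0.063" --pt "0 0 0" --pt "0 0 0" --spin '[0, 0, 0, 0, 0, 0]' --hand '[1, 1, 1, 1, 1, 1]'

```text
t: 13.78
eef_pos: [0.5431, 0.0868, 0.096]
ee_rot: [[0.078, 0.997, -0.003], [0.997, -0.078, -0.0], [-0.001, -0.003, -1.0]]
ft_force: [-9.5, -1.0, -0.7]
gripper_width: 0.0195
grasp_force: 30.0
```

```bash
python3 st.py
```

```text
13.7833 z 0.09603851008920028 r 0.13592640933137043 q -0.03421000816225854 qtool -0.032208516096060076 Ftool [-1.7277 -9.3733  0.758 ] M [ 1.8616 -0.4228  0.0993] w 0.01946207062866317
```

Request:
apply_moves --pt "-0.023 0 0.064" --pt "-0.022 0 0.064" --pt "0 0 0" --spin '[0, 0, 0]' --hand '[1, 1, 1]'

```text
t: 14.03
eef_pos: [0.543, 0.085, 0.0907]
ee_rot: [[0.078, 0.997, -0.003], [0.997, -0.078, -0.0], [-0.001, -0.003, -1.0]]
ft_force: [-9.4, -1.4, -0.3]
gripper_width: 0.0201
grasp_force: 30.0
```

```bash
python3 st.py
```

```text
14.0333 z 0.09070521810792545 r 0.13774337853747531 q -0.034184032203311704 qtool -0.03218704407434684 Ftool [-2.0844 -9.2322  0.339 ] M [ 1.7568 -0.3694  0.1076] w 0.020102389692529303
```

No vertical resistance, so the bar has passed behind the lip. I'll lower it the rest of the way.

Request:
apply_moves --pt "-0.019 0 0.06" --pt "-0.018 0 0.055" --pt "0 0 0" --pt "0 0 0" --spin '[0, 0, 0, 0]' --hand '[1, 1, 1, 1]'

```text
t: 14.37
eef_pos: [0.543, 0.0837, 0.0864]
ee_rot: [[0.078, 0.997, -0.002], [0.997, -0.078, -0.0], [-0.0, -0.002, -1.0]]
ft_force: [-8.8, -0.1, -0.2]
gripper_width: 0.0199
grasp_force: 30.1
```

```bash
python3 st.py
python3 - <<'E'
from pen import *
a=save('side','s7.png');c=a[120:280,180:340];w=save('wrist','w7.png')
cv2.imwrite('pics/v7.png',np.hstack([cv2.resize(c,(384,384)),w[:,150:512]])[:,:,::-1])
E
```

```text
14.3667 z 0.08644080408817373 r 0.1390195331965862 q -0.03500721127708428 qtool -0.03232288623240832 Ftool [-0.7764 -8.7634  0.2238] M [ 1.7915 -0.1413  0.1124] w 0.019873803644595504
```

View pics/v7.png

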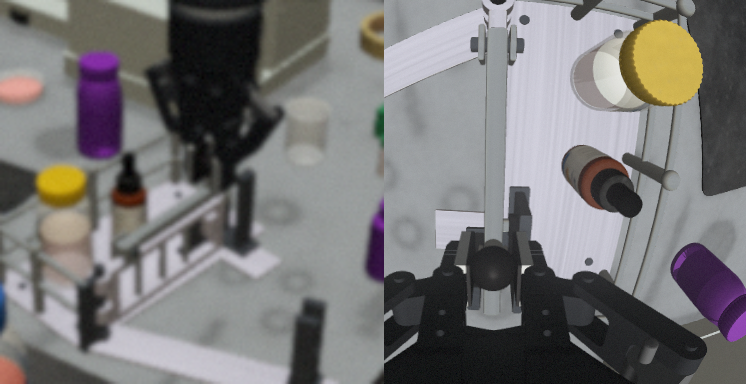

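The bar looks down and level behind the lip. I'll ease back so the lip takes the load.

Request:
apply_moves --pt "0 -0.02 0" --pt "0 -0.02 0" --pt "0 -0.02 0" --pt "0 -0.01 0" --pt "0 0 0" --spin '[0, 0, 0, 0, 0]' --hand '[1, 1, 1, 1, 1]'

```text
t: 14.88
eef_pos: [0.5411, 0.084, 0.0867]
ee_rot: [[0.079, 0.997, -0.0], [0.997, -0.079, 0.0], [0.0, -0.0, -1.0]]
ft_force: [-4.4, -0.4, -0.2]
gripper_width: 0.0198
grasp_force: 29.8
```

```bash
python3 st.py
```

```text
14.8833 z 0.08673288157012118 r 0.13887059086785403 q -0.02145264357400909 qtool -0.03192953964739127 Ftool [-0.7654 -4.3662  0.2263] M [ 0.7879 -0.0629  0.2038] w 0.01984957964201629
```

Request:
apply_moves --pt "0 -0.02 0" --pt "0 -0.02 0" --pt "0 -0.01 0" --pt "0 0 0" --spin '[0, 0, 0, 0]' --hand '[1, 1, 1, 1]'

```text
t: 15.22
eef_pos: [0.541, 0.084, 0.0869]
ee_rot: [[0.079, 0.997, 0.004], [0.997, -0.079, 0.001], [0.001, 0.004, -1.0]]
ft_force: [10.7, -0.7, -10.1]
gripper_width: 0.0198
grasp_force: 29.7
```

```bash
python3 st.py
```

```text
15.2167 z 0.08686786679470318 r 0.13884585743164424 q -0.02026021624234706 qtool -0.031279781859755613 Ftool [ 0.1863 10.653  10.1875] M [-2.1518 -0.0608  0.2107] w 0.019778330601713058
```

The lip holds against a 10 N pull, so the gate is latched. I'll unload, release and retreat upward.

Request:
apply_moves --pt "0 0.03 0" --pt "0 0 0" --pt "0 0 0" --pt "0 0 0" --pt "0 0 0" --pt "0 0 0" --pt "0 0 0" --pt "0 0 -0.1" --pt "0 0 -0.3" --pt "0 0 -0.5" --pt "0 0 -0.5" --pt "0 0 -0.5" --pt "0 0 -0.5" --pt "0 0 -0.5" --pt "0 0 0" --pt "0 0 0" --spin '[0, 0, 0, 0, 0, 0, 0, 0, 0, 0, 0, 0, 0, 0, 0, 0]' --hand '[1, 1, 0.75, 0.6, 0.5, 0.5, 0.5, 0.5, 0.5, 0.5, 0.5, 0.5, 0.5, 0.5, 0.5, 0.5]'

```text
t: 16.55
eef_pos: [0.5406, 0.084, 0.2036]
ee_rot: [[0.079, 0.997, 0.001], [0.997, -0.079, 0.0], [0.0, 0.001, -1.0]]
ft_force: [0.0, 1.0, -1.4]
gripper_width: 0.0427
grasp_force: 0.0
```

```bash
python3 st.py
python3 - <<'E'
from pen import *
a=save('side','s8.png');c=a[120:280,180:340];w=save('wrist','w8.png')
cv2.imwrite('pics/v8.png',np.hstack([cv2.resize(c,(384,384)),w[:,150:512]])[:,:,::-1])
E
```

```text
16.55 z 0.2035553360298306 r 0.13892267403486883 q -0.01741554111153725 qtool -0.031554445781242016 Ftool [ 0.9558 -0.0409  1.3612] M [0.0095 0.0334 0.0197] w 0.04269178794312577
```

View pics/v8.png

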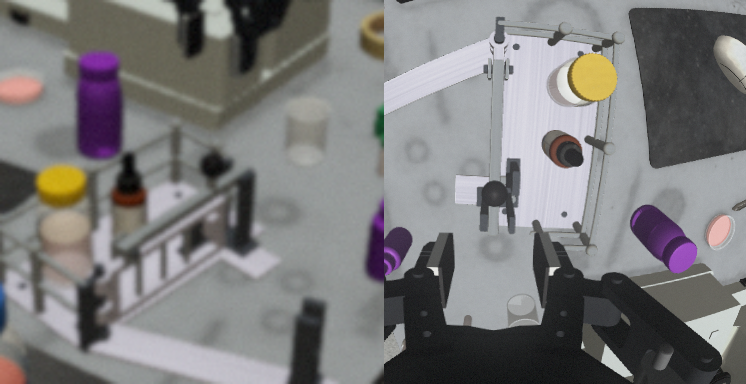

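The gripper is clear. The bar sits level between the lip and the back wall, the gate is shut against the striker, and both bottles are standing.

```bash
python3 -c "
from plant import *
print(job_done())"
```

```text
the job is handed in; nothing more can be done
None
```

The gate is shut and latched on its own behind the shut catch, both bottles are standing, the arm is clear, and the job is handed in; no verdict came back.

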